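Wind the steaming tally round to one

TASK

A new batch is going into the steamer. Press the bar-shaped button of the wide counter, fully down and fully up again each time, until its drum shows the single pip on top between the two pointers, then let go. Leave the slim counter with the round button unpressed and do not disturb the spice jar.

Things in the scene. Friction and masses are not known exactly. Their poses are not given: they have to be found in the camera images.
- tally_drum (a joint): Angle (rad) of the wide counter's drum: white, eight faces with 1 to 8 black pips, 50 mm wide, 60 mm across, level axis 50 mm up, under a clear cover. n pips are on top at (n - 1) x 0.785, plus whole turns (one pip: 0, 6.283, 12.566). Each press of the button adds 0.785 (one pip more; one follows eight); it never goes back. A detent centres each face. Starts at 5, 6 or 7 pips.
- tally_button_top (a point): Centre of the wide counter's button top: flat steel bar 56 (x) x 24 (y) mm, 108 mm up, z up. The counter (94 x 110 mm, case 88 mm tall) is fixed; drum centre 50 mm towards this frame's -y, a black pointer at each end. The button sinks 16.5 mm to a stop against 2 to 6 N; press 15 to 16 mm: it clicks at about 13. It springs back; lift the fingers clear for 0.3 s before the next press.
- slim_button_top (a point): Centre of the top of the other, slim counter's button (a round steel cap 32 mm across, 108 mm above the worktop). The same sort of counter with a drum only 30 mm wide; not to be pressed. z is up. The two counters may stand either way round, left or right.
- spice_jar: Loose glass spice jar with a screw lid, 48 mm across and 95 mm tall, standing on the worktop; origin at the centre of its underside. To be left alone.

How it is judged:
At the end, for the whole second after the job is handed in: The wide counter's drum rests with the single pip on top, within about 0.2 rad (11 degrees), after any number of turns up to the second; its button is up again within 4 mm; the slim counter's button is up; the spice jar stands upright within 20 mm of where it was ((value of joint tally_drum between 6.08 and 6.48 rad or value of joint tally_drum between 12.36 and 12.76 rad) and velocity of joint tally_drum between -0.1 and 0.1 rad/s and distance of tally_button_top from where it was at the start of the episode below 0.004 m and distance of slim_button_top from where it was at the start of the episode below 0.006 m and distance of spice_jar from where it was at the start of the episode below 0.02 m and angle between spice_jar's own z axis and vertical below 0.2 rad); the robot touches nothing.
It fails at once if the slim counter's button is pressed more than 6 mm (distance of slim_button_top from where it was at the start of the episode above 0.006 m).
It fails at once if the spice jar is pushed more than 20 mm or tipped (distance of spice_jar from where it was at the start of the episode above 0.02 m or angle between spice_jar's own z axis and vertical above 0.35 rad).
It also fails if it takes over 48 s, if anything falls off the work surface, if the arm or the gripper's body presses on something with over 40 N, if the wrist force passes 120 N, or if a joint passes its speed limit or range.

ROBOT

A 6-joint arm with a two-finger parallel gripper is mounted at the origin on the work surface. World frame = base frame: x ahead of the robot, y to its left, z up, the work surface at z = 0. Lengths are in m, angles in rad, forces in N, time in s.
With the tool pointing down it reaches from about 0.375 to 0.825 m from the base axis. Payload 5.5 kg.
Tool frame: the origin (TCP) lies at the very end of the fingers, on their centre line; the grasp point (between the pads) lies bot.pinch_z behind it (bot.pinch_z is the distance from the TCP to the grasp point, in m); y points along the fingers, x is the direction in which the jaws open and shut, and the axes are right-handed (so a half turn about y gives the same grasp; the last joint's range is limited). The gripper opens to 85 mm and grips with 20 to 120 N. Pads are 22 mm wide; open, the fingers measure 114 mm over their backs; the gripper's body (76 mm by 85 mm) begins 54 mm behind the grasp point. The pads swing forward as they close: fully open they stand 13 mm farther back than shut.
Start: joints at [-1.243, 0.314, -0.047, 1.21, 0, 1.571], TCP at [0.193, -0.568, 0.204] pointing down, gripper open.
Joint ranges: [-2.67, 2.67], [-0.69, 1.73], [-1.03, 1.25], [-2.08, 2.16], [-1.42, 1.45], [-3.14, 3.14]. Speed limits (rad/s): [2.39, 2.39, 3.01, 3.14, 3.14, 3.14].

INTERFACE

Orientations are given as a 3x3 rotation matrix whose columns are the frame's x, y, z axes.
In Python, from station import bot gives the robot as it stands. The module is installed in compiled form; this text tells all that it offers.
- The arm moves only by the shell command python3 -m inch 'ROWS' [FORCE]. ROWS is JSON, a list of rows, each an object of numbers: "dx", "dy", "dz": the shift along the tool's x, y, z in mm; "ax", "ay", "az": the turn, a rotation vector about the tool's x, y, z in degrees; "claw": the finger opening in mm, from 0 to 85.4. A call has 1 to 12 rows; each row shifts and turns the commanded pose from where the row before left it, along the tool's axes as they then stand; what a row does not reach is not made up. A row lasts 1/12 s, in which the tool goes at most 41.7 mm and 7.16 degrees, less where a joint would pass 70% of its speed; a pose out of reach is approached as far as the arm can. A call with a gripper value outside its range is refused whole. The fingers move at their own pace and stop on an object; FORCE is the grip in N (left out, the last holds). Time passes only in rows, so rows that do not move let the fingers close. It gives the time, the measured TCP pose, the force and the opening at its end, in the units of the state.
- bot.observe(): the state, without advancing time (a new reading comes with each control period).
- bot.snapshot(name): name is "scene" or "top"; returns a dict with "frame" (420x560x3 uint8, red, green, blue), "fx", "fy", "cx", "cy" (pixels), "k1" (the pictures are not rectified: a ray, as slopes to the right and down, at radius r is drawn at 1 + k1 r^2 times it, then the intrinsics apply), "xyz" and "orientation" of the camera in the world. Camera axes: x right, y up, looking along -z (the intrinsics and any distortion apply to the point x, -y, -z); pixel columns grow to the right and rows downward; lengths in m; the calibration is good to about 2 mm. A picture is of the moment at which its call begins. There is no depth.
- bot.hand_in(): hands the job in, once; it reports no verdict.
The state is a dict: "t": time; "q": joint angles; "joint_velocities": joint speeds; "effort": joint torques, N m; "tool_pos": TCP position; "tcp_rot": TCP orientation; "wrist_force": force on the tool from outside, world axes, zero at the start; "wrist_torque": the same for the moment, N m; "grip_width": finger opening in m.
Only numpy, scipy, OpenCV 4.12 (cv2) and the standard library are available. Lean on these libraries where they do the work, as an engineer would, in place of code of your own. Each camera call takes 0.05 s, during which the arm holds its last target. There are 200 camera calls.

## Working session

There is one attempt and no reset: what is moved stays moved. The work goes in short steps, Python scripts to look and compute and a shell command to move; the robot and the scene stay as the last step left them, time stands still between calls to the robot, and variables do not carry over. Pictures are saved under pics/ and viewed, about 8 in all and at most 12, crops included, and the job is handed in when it is done.

```bash
mkdir -p pics; cat > h.py <<'E'
import numpy as np, cv2
from station import bot
def snap(n,f):
    s=bot.snapshot(n); cv2.imwrite(f,s["frame"][:,:,::-1]); return s
def ray(s,u,v):
    K=np.array([[s["fx"],0,s["cx"]],[0,s["fy"],s["cy"]],[0,0,1.]])
    p=cv2.undistortPoints(np.array([[[u,v]]],float),K,np.array([s["k1"],0,0,0.]))[0,0]
    d=np.array(s["orientation"])@np.array([p[0],-p[1],-1]); return np.array(s["xyz"]),d
def at(s,u,v,z):
    o,d=ray(s,u,v); return o+d*(z-o[2])/d[2]
E
python3 - <<'E'
from h import *
import pickle
a=snap("top","pics/top1.png"); b=snap("scene","pics/scene1.png")
pickle.dump((a,b),open("s.pkl","wb"))
for s in(a,b): print({k:np.round(v,3) if k!="frame" else 0 for k,v in s.items() if k!="frame"})
o=bot.observe(); print(o["t"],o["tool_pos"],np.round(o["tcp_rot"],3),bot.pinch_z,o["wrist_force"])
E
```

```text
{'fx': np.float64(407.933), 'fy': np.float64(407.933), 'cx': np.float64(272.891), 'cy': np.float64(216.11), 'k1': np.float64(-0.063), 'xyz': array([ 0.557, -0.014,  0.745]), 'orientation': array([[ 0.025,  0.994, -0.104],
       [-1.   ,  0.023, -0.02 ],
       [-0.017,  0.105,  0.994]])}
{'fx': np.float64(394.066), 'fy': np.float64(394.066), 'cx': np.float64(278.676), 'cy': np.float64(207.714), 'k1': np.float64(0.034), 'xyz': array([ 0.967, -0.256,  0.588]), 'orientation': array([[ 0.667, -0.568,  0.482],
       [ 0.745,  0.52 , -0.418],
       [-0.013,  0.638,  0.77 ]])}
0.1 [ 0.19298579 -0.56748584  0.20350352] [[ 0.322 -0.001  0.947]
 [-0.947  0.002  0.322]
 [-0.002 -1.    -0.   ]] 0.0187 [ 0.59375139 -0.97891532 -0.48600608]
```

View pics/top1.png

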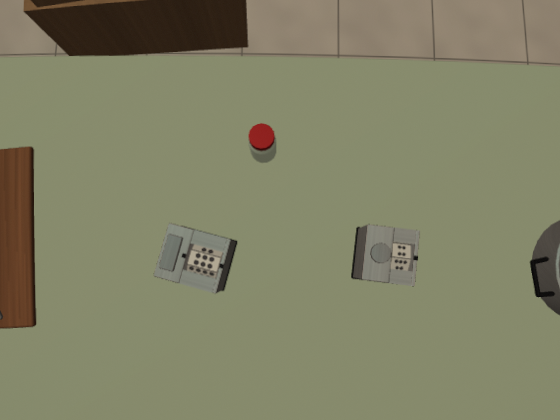

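View pics/scene1.png

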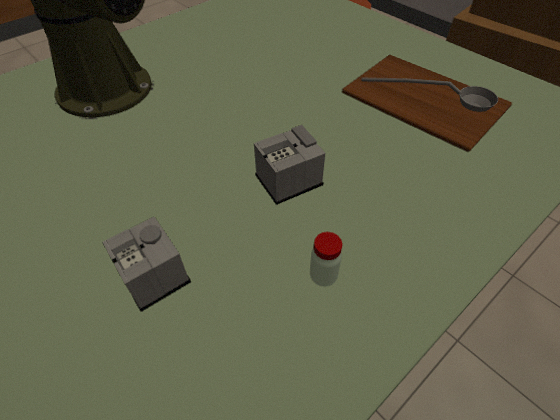

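The top view shows the wide counter at about (196,258), with its bar button at (171,252) and its drum at (205,262). The slim counter is at (387,255) and the jar lid at (262,136). I'll zoom in on the drum.

```bash
python3 - <<'E'
from h import *
import pickle
a,b=pickle.load(open("s.pkl","rb"))
c=lambda s,x,y,w,h:cv2.resize(s["frame"][y:y+h,x:x+w,::-1],None,fx=5,fy=5,interpolation=cv2.INTER_CUBIC)
cv2.imwrite("pics/c1.png",np.hstack([c(a,150,215,90,85),c(b,245,120,70,85)]))
for u,v,z in[(171,252,.108),(205,262,.08)]: print("top",at(a,u,v,z))
print("scene",at(b,304,136,.108))
for q in [(382,253,.108)]: print("slim",at(a,*q)); 
print("jar",at(a,262,136,.095))
E
```

```text
top [0.56384501 0.15693181 0.108     ]
top [0.5494086  0.10765391 0.08      ]
scene [0.56885846 0.15534166 0.108     ]
slim [ 0.5704343  -0.17300618  0.108     ]
jar [0.75743973 0.01979974 0.095     ]
```

View pics/c1.png

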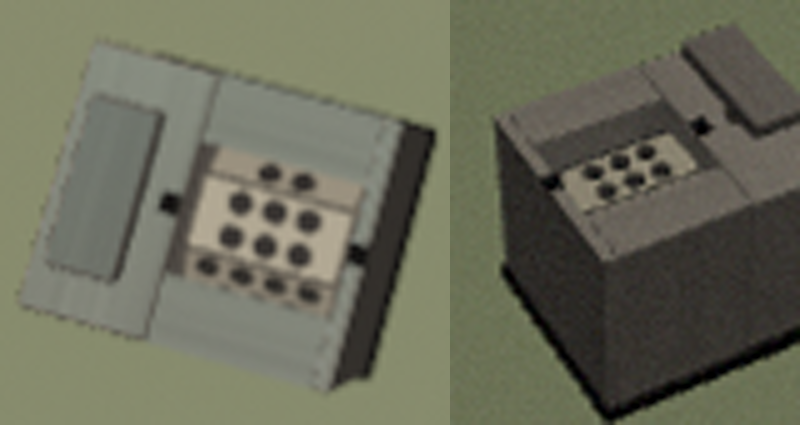

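The crop shows six pips on top, so three presses are needed (7, 8, 1). The bar's long axis heads about -15°. I'll turn and close the fingers first, then traverse.

```bash
python3 -m inch '[{"ay":-7,"claw":0},{"ay":-7,"claw":0},{"ay":-7,"claw":0},{"ay":-7,"claw":0},{"ay":-7,"claw":0},{"ay":-7,"claw":0},{"ay":-7,"claw":0},{"ay":-7,"claw":0},{"dx":0,"claw":0}]' 60
python3 -m inch '[{"dx":8.4,"dz":39.8},{"dx":8.4,"dz":39.8},{"dx":8.4,"dz":39.8},{"dx":8.4,"dz":39.8},{"dx":8.4,"dz":39.8},{"dx":8.4,"dz":39.8},{"dx":8.4,"dz":39.8},{"dx":8.4,"dz":39.8},{"dx":8.4,"dz":39.8},{"dx":8.4,"dz":39.8}]'
python3 -c "
from station import bot
import numpy as np
o=bot.observe();print(o['tool_pos'],np.round(o['tcp_rot'],3),o['q'],o['grip_width'])"
```

```text
[ 0.19298579 -0.56748584  0.20350352] [[ 0.322 -0.001  0.947]
 [-0.947  0.002  0.322]
 [-0.002 -1.    -0.   ]] [-1.24298430e+00  3.14160740e-01 -4.80111621e-02  1.21023232e+00
 -1.57088916e-05  1.57083359e+00] 0.08487040816178794invalid input
invalid input
```

```bash
python3 -m inch '[{"dx":0,"dy":0,"dz":0,"ax":0,"ay":-7,"az":0,"claw":0},{"dx":0,"dy":0,"dz":0,"ax":0,"ay":-7,"az":0,"claw":0},{"dx":0,"dy":0,"dz":0,"ax":0,"ay":-7,"az":0,"claw":0},{"dx":0,"dy":0,"dz":0,"ax":0,"ay":-7,"az":0,"claw":0},{"dx":0,"dy":0,"dz":0,"ax":0,"ay":-7,"az":0,"claw":0},{"dx":0,"dy":0,"dz":0,"ax":0,"ay":-7,"az":0,"claw":0},{"dx":0,"dy":0,"dz":0,"ax":0,"ay":-7,"az":0,"claw":0},{"dx":0,"dy":0,"dz":0,"ax":0,"ay":-7,"az":0,"claw":0}]' 60
```

```text
t: 0.77
tool_pos: [0.1931, -0.5677, 0.2038]
tcp_rot: [[0.967, -0.0, 0.257], [-0.257, 0.001, 0.967], [-0.001, -1.0, 0.001]]
wrist_force: [0.4, 0.1, -0.0]
grip_width: 0.0002
```

All seven keys are required in every row. Next is the traverse.

```bash
python3 -m inch '[{"dx":8.4,"dy":0,"dz":39.8,"ax":0,"ay":0,"az":0,"claw":0},{"dx":8.4,"dy":0,"dz":39.8,"ax":0,"ay":0,"az":0,"claw":0},{"dx":8.4,"dy":0,"dz":39.8,"ax":0,"ay":0,"az":0,"claw":0},{"dx":8.4,"dy":0,"dz":39.8,"ax":0,"ay":0,"az":0,"claw":0},{"dx":8.4,"dy":0,"dz":39.8,"ax":0,"ay":0,"az":0,"claw":0},{"dx":8.4,"dy":0,"dz":39.8,"ax":0,"ay":0,"az":0,"claw":0},{"dx":8.4,"dy":0,"dz":39.8,"ax":0,"ay":0,"az":0,"claw":0},{"dx":8.4,"dy":0,"dz":39.8,"ax":0,"ay":0,"az":0,"claw":0},{"dx":8.4,"dy":0,"dz":39.8,"ax":0,"ay":0,"az":0,"claw":0},{"dx":8.4,"dy":0,"dz":39.8,"ax":0,"ay":0,"az":0,"claw":0}]'
python3 -c "
from station import bot
import numpy as np
o=bot.observe();R=np.array(o['tcp_rot']);print(R.T@(np.array([.565,.157,.15])-o['tool_pos'])*1000,np.round(o['q'],2))"
```

```text
t: 1.6
tool_pos: [0.3789, -0.2041, 0.2042]
tcp_rot: [[0.965, -0.0, 0.263], [-0.263, 0.0, 0.965], [-0.0, -1.0, 0.0]]
wrist_force: [1.5, -0.0, -0.2]
grip_width: -0.0001
[ 84.63119355  54.19388291 397.35222497] [-0.49 -0.01 -0.43  1.15  0.    1.34]
```

```bash
python3 -m inch '[{"dx":8.4,"dy":0,"dz":39.6,"ax":0,"ay":0,"az":0,"claw":0},{"dx":8.4,"dy":0,"dz":39.6,"ax":0,"ay":0,"az":0,"claw":0},{"dx":8.4,"dy":0,"dz":39.6,"ax":0,"ay":0,"az":0,"claw":0},{"dx":8.4,"dy":0,"dz":39.6,"ax":0,"ay":0,"az":0,"claw":0},{"dx":8.4,"dy":0,"dz":39.6,"ax":0,"ay":0,"az":0,"claw":0},{"dx":8.4,"dy":0,"dz":39.6,"ax":0,"ay":0,"az":0,"claw":0},{"dx":8.4,"dy":0,"dz":39.6,"ax":0,"ay":0,"az":0,"claw":0},{"dx":8.4,"dy":0,"dz":39.6,"ax":0,"ay":0,"az":0,"claw":0},{"dx":8.4,"dy":0,"dz":39.6,"ax":0,"ay":0,"az":0,"claw":0},{"dx":8.4,"dy":0,"dz":39.6,"ax":0,"ay":0,"az":0,"claw":0},{"dx":0,"dy":20,"dz":0,"ax":0,"ay":0,"az":0,"claw":0},{"dx":0,"dy":20,"dz":0,"ax":0,"ay":0,"az":0,"claw":0}]'
python3 - <<'E'
from h import *
import pickle
b=snap("scene","pics/scene2.png"); a=snap("top","pics/top2.png"); pickle.dump((a,b),open("s2.pkl","wb"))
c=lambda s,x,y,w,h:cv2.resize(s["frame"][y:y+h,x:x+w,::-1],None,fx=4,fy=4,interpolation=cv2.INTER_CUBIC)
cv2.imwrite("pics/c2.png",np.hstack([c(a,140,195,100,110),c(b,240,85,100,110)]))
o=bot.observe();R=np.array(o['tcp_rot']);print(o['tool_pos'],R.T@(np.array([.565,.157,.15])-o['tool_pos'])*1000)
E
```

```text
t: 2.6
tool_pos: [0.5654, 0.1567, 0.1641]
tcp_rot: [[0.966, 0.002, 0.259], [-0.259, 0.001, 0.966], [0.002, -1.0, 0.001]]
wrist_force: [-0.6, -0.1, -0.5]
grip_width: 0.0
[0.5610315  0.15400892 0.16048527] [ 3.1105337  10.4533226   3.96095593]
```

View pics/c2.png

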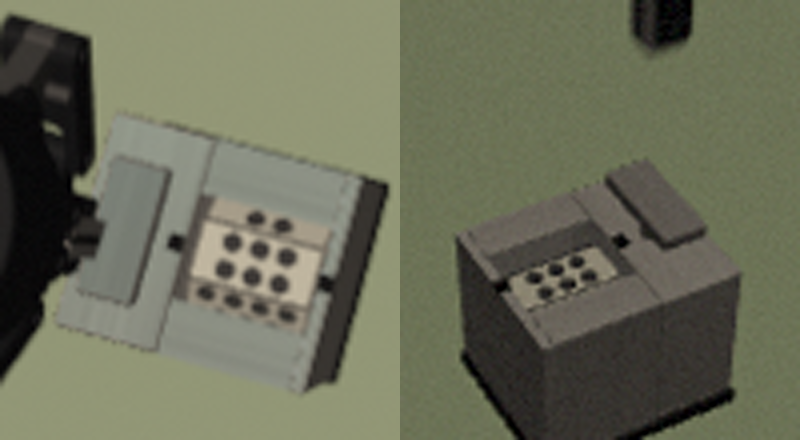

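Six pips are still on top. The fingertip is just left of the bar in the top view, which fits its height, and at about (305,97) in the scene view. I'll triangulate the bar and check the tip.

```bash
python3 - <<'E'
from h import *
import pickle
a,b=pickle.load(open("s2.pkl","rb"))
A=at(a,170.5,252.2,.108);B=at(b,304.3,134.8,.108);print("bar",A,B)
o=bot.observe();p=o['tool_pos'];R=np.array(o['tcp_rot'])
print("tcp",p,"seen tip",at(b,305,96,p[2]),"top tip",at(a,161,254,p[2]))
print(R.T@(np.r_[((A+B)/2)[:2],.108]-p)*1000)
E
```

```text
bar [0.56351012 0.15771132 0.108     ] [0.56678801 0.15813147 0.108     ]
tcp [0.5610315  0.15400892 0.16048527] seen tip [0.53331259 0.18968701 0.16048527] top tip [0.56002514 0.15730677 0.16048527]
[ 3.25996783 52.44963733  5.03724801]
```

```bash
cat >> h.py <<'E'
def proj(s,P):
    R=np.array(s["orientation"]);q=R.T@(np.array(P)-s["xyz"]);x,y=q[0]/-q[2],-q[1]/-q[2]
    f=1+s["k1"]*(x*x+y*y);return s["fx"]*x*f+s["cx"],s["fy"]*y*f+s["cy"]
E
python3 - <<'E'
from h import *
b=snap("scene","pics/scene3.png");a=snap("top","pics/top3.png"); o=bot.observe();p=o['tool_pos'];print(p,o['wrist_force'])
out=[]
for s,x0,y0 in((a,100,180),(b,240,20)):
    im=cv2.resize(s["frame"][y0:y0+130,x0:x0+100,::-1],None,fx=4,fy=4,interpolation=cv2.INTER_CUBIC)
    u,v=proj(s,p);print(u,v)
    cv2.drawMarker(im,(int((u-x0+.5)*4),int((v-y0+.5)*4)),(0,0,255),0,14,1);out.append(im)
cv2.imwrite("pics/c3.png",np.hstack(out))
E
```

```text
[0.56295649 0.15373223 0.16399407] [-0.56009157  0.17543626  1.67739301]
162.85140882180374 251.9887768051474
302.181664690597 109.88704790976077
```

View pics/c3.png

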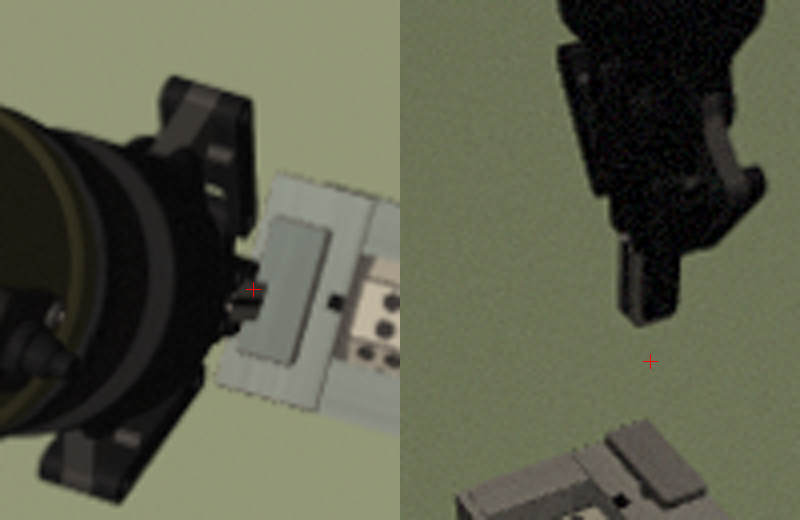

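In the scene view the fingertip end is at about (300,100), roughly 10 px above the projected TCP, and the top view agrees. The true tip may therefore be about 20–25 mm higher than reported. I'll go down in steps and use contact force and the camera to judge it.

```bash
python3 -m inch '[{"dx":3,"dy":10,"dz":4,"ax":0,"ay":0,"az":0,"claw":0},{"dx":0,"dy":15,"dz":0,"ax":0,"ay":0,"az":0,"claw":0},{"dx":0,"dy":10,"dz":0,"ax":0,"ay":0,"az":0,"claw":0},{"dx":0,"dy":0,"dz":0,"ax":0,"ay":0,"az":0,"claw":0},{"dx":0,"dy":0,"dz":0,"ax":0,"ay":0,"az":0,"claw":0}]'
python3 - <<'E'
from h import *
b=snap("scene","pics/scene4.png");a=snap("top","pics/top4.png"); o=bot.observe();p=o['tool_pos'];print(p,o['wrist_force'])
out=[]
for s,x0,y0 in((a,100,180),(b,240,60)):
    im=cv2.resize(s["frame"][y0:y0+130,x0:x0+100,::-1],None,fx=4,fy=4,interpolation=cv2.INTER_CUBIC)
    u,v=proj(s,p)
    cv2.drawMarker(im,(int((u-x0+.5)*4),int((v-y0+.5)*4)),(0,0,255),0,14,1);out.append(im)
cv2.imwrite("pics/c4.png",np.hstack(out))
E
```

```text
t: 3.22
tool_pos: [0.5674, 0.1567, 0.1291]
tcp_rot: [[0.965, -0.001, 0.263], [-0.263, -0.0, 0.965], [-0.001, -1.0, -0.0]]
wrist_force: [0.0, 0.3, -0.8]
grip_width: -0.0001
[0.56812433 0.15702641 0.13009146] [-0.06928871 -0.05919912  0.14240302]
```

View pics/c4.png

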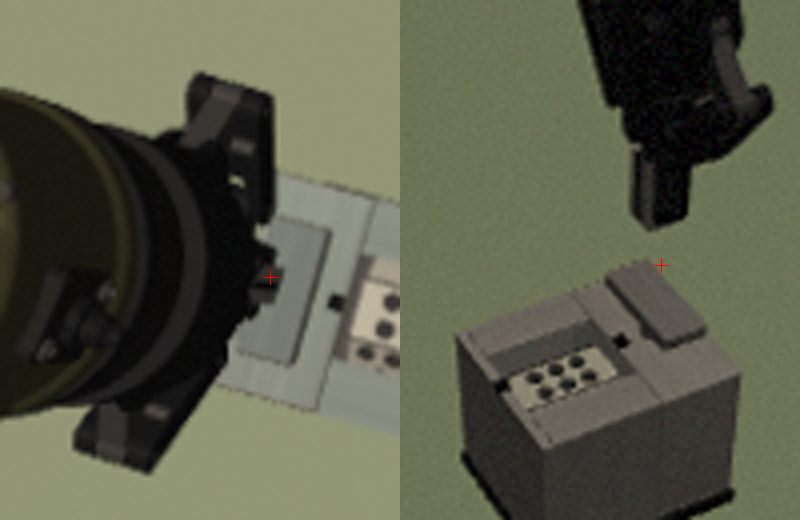

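```bash
python3 - <<'E'
from h import *
import pickle
a,b=pickle.load(open("s2.pkl","rb"))
o1,d1=ray(b,304.5,112.5);
for uv in((165,250.3),(168,249)):
    o2,d2=ray(a,*uv)
    t=np.linalg.lstsq(np.c_[d1,-d2],o2-o1,rcond=None)[0]; P,Q=o1+d1*t[0],o2+d2*t[1]; print(P,Q)
E
```

```text
[0.56766611 0.15500813 0.1603808 ] [0.56551954 0.15200577 0.15949911]
[0.57090668 0.151671   0.16385491] [0.56746077 0.14688583 0.1624727 ]
```

Triangulation puts the tip at z≈0.16 while 0.130 is reported, so contact should come about 25–30 mm lower than nominal. I'll descend slowly and watch the force.

```bash
python3 -m inch '[{"dx":-1,"dy":10,"dz":3,"ax":0,"ay":0,"az":0,"claw":0},{"dx":0,"dy":8,"dz":0,"ax":0,"ay":0,"az":0,"claw":0},{"dx":0,"dy":0,"dz":0,"ax":0,"ay":0,"az":0,"claw":0}]'
for i in 1 2; do python3 -m inch '[{"dx":0,"dy":3,"dz":0,"ax":0,"ay":0,"az":0,"claw":0},{"dx":0,"dy":0,"dz":0,"ax":0,"ay":0,"az":0,"claw":0}]' | grep -E "pos|force"; done
python3 - <<'E'
from h import *
b=snap("scene","pics/scene5.png");a=snap("top","pics/top5.png"); o=bot.observe();p=o['tool_pos'];print(p,o['wrist_force'])
out=[]
for s,x0,y0 in((a,120,180),(b,240,60)):
    im=cv2.resize(s["frame"][y0:y0+130,x0:x0+100,::-1],None,fx=4,fy=4,interpolation=cv2.INTER_CUBIC)
    out.append(im)
cv2.imwrite("pics/c5.png",np.hstack(out))
E
```

```text
t: 3.57
tool_pos: [0.5663, 0.1601, 0.1094]
tcp_rot: [[0.965, -0.002, 0.262], [-0.262, -0.001, 0.965], [-0.002, -1.0, -0.001]]
wrist_force: [-0.1, -0.3, -0.3]
grip_width: -0.0
tool_pos: [0.567, 0.1601, 0.1076]
wrist_force: [0.0, -0.0, -0.3]
tool_pos: [0.5674, 0.1602, 0.105]
wrist_force: [-0.5, -0.5, 0.2]
[0.56749517 0.16017461 0.10532999] [ 0.19421594 -0.93827259  0.28970117]
```

View pics/c5.png

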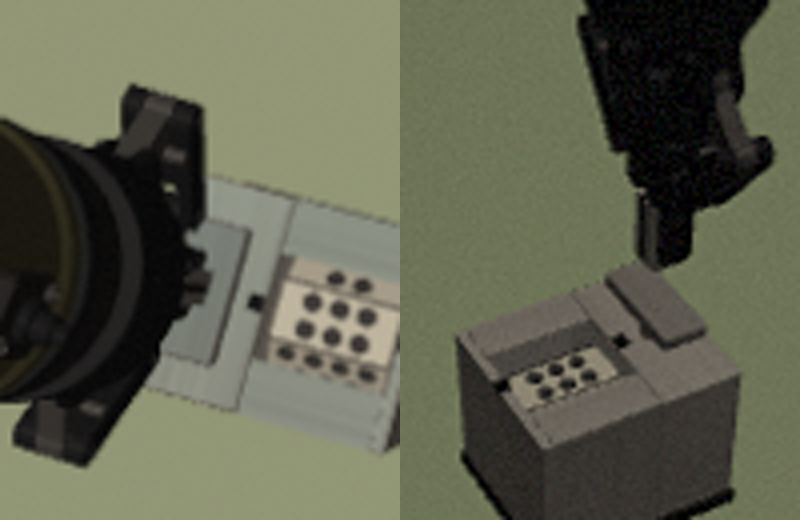

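No contact at reported z 0.105. The tip is still visibly above the bar (tip at crop (660,265), bar centre at (657,299)), about 30 mm up. I'll continue in small steps.

```bash
python3 -m inch '[{"dx":0,"dy":10,"dz":0,"ax":0,"ay":0,"az":0,"claw":0},{"dx":0,"dy":6,"dz":0,"ax":0,"ay":0,"az":0,"claw":0},{"dx":0,"dy":0,"dz":0,"ax":0,"ay":0,"az":0,"claw":0}]'| grep -E "pos|force"
for i in 1 2 3 4 5; do python3 -m inch '[{"dx":0,"dy":2,"dz":0,"ax":0,"ay":0,"az":0,"claw":0},{"dx":0,"dy":0,"dz":0,"ax":0,"ay":0,"az":0,"claw":0}]' | grep -E "pos|force"; done
```

```text
tool_pos: [0.5662, 0.1599, 0.0874]
wrist_force: [-0.3, -0.6, -0.4]
tool_pos: [0.5672, 0.1602, 0.0868]
wrist_force: [0.4, 0.0, -0.3]
tool_pos: [0.5675, 0.1602, 0.0851]
wrist_force: [0.1, 0.7, 0.6]
tool_pos: [0.5674, 0.1602, 0.0831]
wrist_force: [-0.6, -0.3, -0.4]
tool_pos: [0.5676, 0.1602, 0.0812]
wrist_force: [0.2, 0.5, -0.6]
tool_pos: [0.5676, 0.1603, 0.0792]
wrist_force: [0.0, -0.3, 1.5]
```

```bash
for i in 1 2 3; do python3 -m inch '[{"dx":0,"dy":2,"dz":0,"ax":0,"ay":0,"az":0,"claw":0},{"dx":0,"dy":0,"dz":0,"ax":0,"ay":0,"az":0,"claw":0},{"dx":0,"dy":0,"dz":0,"ax":0,"ay":0,"az":0,"claw":0}]' | grep -E "pos|force"; done
python3 - <<'E'
from h import *
b=snap("scene","pics/scene6.png");a=snap("top","pics/top6.png"); o=bot.observe();print(o['t'],o['tool_pos'],o['wrist_force'])
cv2.imwrite("pics/c6.png",np.hstack([cv2.resize(s["frame"][y0:y0+130,x0:x0+100,::-1],None,fx=4,fy=4,interpolation=cv2.INTER_CUBIC) for s,x0,y0 in((a,140,180),(b,240,80))]))
E
```

```text
tool_pos: [0.5677, 0.1603, 0.0774]
wrist_force: [0.4, 0.1, 1.3]
tool_pos: [0.5677, 0.1603, 0.0754]
wrist_force: [0.5, 0.6, 2.9]
tool_pos: [0.5677, 0.1603, 0.0735]
wrist_force: [1.2, -0.1, 3.8]
5.9333 [0.56766268 0.1602846  0.07342627] [ 0.87857555 -0.97596731  4.12315273]
```

View pics/c6.png

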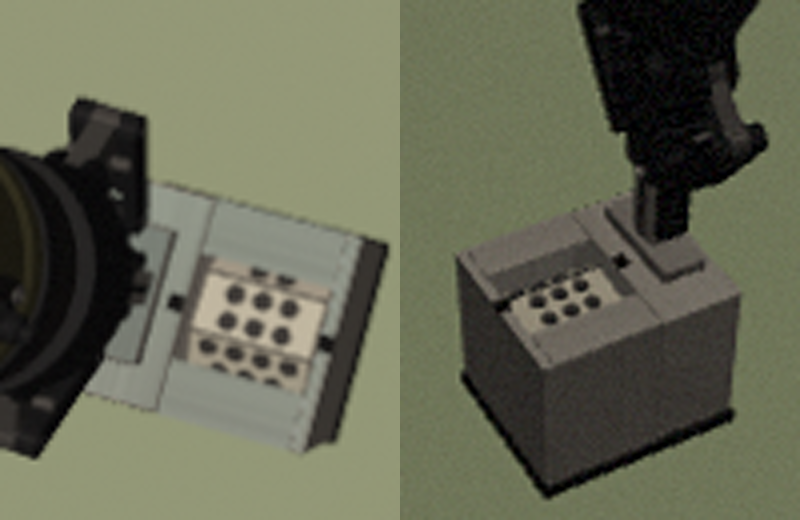

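The tip is centred on the bar, which is partly depressed, and the drum has begun to turn. I'll continue down to the stop in 1.5–2 mm steps.

```bash
for d in 2 2; do :; done
python3 -m inch '[{"dx":0,"dy":2,"dz":0,"ax":0,"ay":0,"az":0,"claw":0},{"dx":0,"dy":0,"dz":0,"ax":0,"ay":0,"az":0,"claw":0}]' | grep -E "pos|force"
python3 -m inch '[{"dx":0,"dy":2,"dz":0,"ax":0,"ay":0,"az":0,"claw":0},{"dx":0,"dy":0,"dz":0,"ax":0,"ay":0,"az":0,"claw":0}]' | grep -E "pos|force"
for i in 1 2 3; do python3 -m inch '[{"dx":0,"dy":1,"dz":0,"ax":0,"ay":0,"az":0,"claw":0},{"dx":0,"dy":0,"dz":0,"ax":0,"ay":0,"az":0,"claw":0}]' | grep -E "pos|force"; done
```

```text
tool_pos: [0.5677, 0.1603, 0.0711]
wrist_force: [1.2, 0.4, 3.2]
tool_pos: [0.5676, 0.1603, 0.069]
wrist_force: [1.1, -0.0, 3.7]
tool_pos: [0.5676, 0.1603, 0.0681]
wrist_force: [1.6, -0.0, 3.5]
tool_pos: [0.5676, 0.1603, 0.0672]
wrist_force: [1.0, 0.4, 3.5]
tool_pos: [0.5676, 0.1603, 0.0662]
wrist_force: [1.5, 0.8, 3.0]
```

```bash
for i in 1 2; do python3 -m inch '[{"dx":0,"dy":0.8,"dz":0,"ax":0,"ay":0,"az":0,"claw":0},{"dx":0,"dy":0,"dz":0,"ax":0,"ay":0,"az":0,"claw":0}]' | grep -E "pos|force"; done
python3 - <<'E'
from h import *
b=snap("scene","pics/scene7.png");a=snap("top","pics/top7.png"); o=bot.observe();print(o['t'],o['tool_pos'],o['wrist_force'])
cv2.imwrite("pics/c7.png",np.hstack([cv2.resize(s["frame"][y0:y0+130,x0:x0+100,::-1],None,fx=4,fy=4,interpolation=cv2.INTER_CUBIC) for s,x0,y0 in((a,140,180),(b,240,80))]))
E
```

```text
tool_pos: [0.5676, 0.1603, 0.0654]
wrist_force: [1.6, -0.1, 3.1]
tool_pos: [0.5676, 0.1603, 0.0646]
wrist_force: [1.9, 1.4, 3.3]
7.2 [0.56759995 0.16028543 0.06474056] [ 1.49552654 -0.04474561  3.53950711]
```

View pics/c7.png

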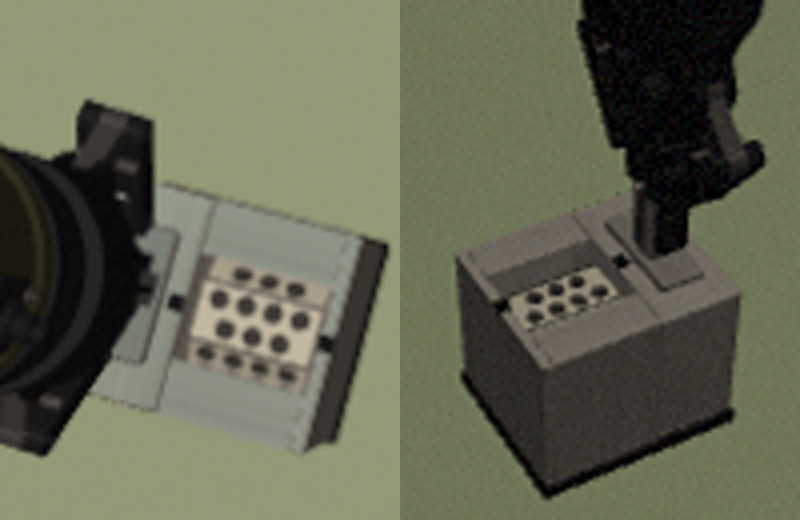

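The first press clicked: 7 pips are on top and centred, at reported z 0.0647 just short of the stop. Next I'll lift clear, wait, and repeat to the same depth.

```bash
python3 -m inch '[{"dx":0,"dy":-8,"dz":0,"ax":0,"ay":0,"az":0,"claw":0},{"dx":0,"dy":-10,"dz":0,"ax":0,"ay":0,"az":0,"claw":0},{"dx":0,"dy":-12,"dz":0,"ax":0,"ay":0,"az":0,"claw":0},{"dx":0,"dy":0,"dz":0,"ax":0,"ay":0,"az":0,"claw":0},{"dx":0,"dy":0,"dz":0,"ax":0,"ay":0,"az":0,"claw":0},{"dx":0,"dy":0,"dz":0,"ax":0,"ay":0,"az":0,"claw":0},{"dx":0,"dy":0,"dz":0,"ax":0,"ay":0,"az":0,"claw":0},{"dx":0,"dy":0,"dz":0,"ax":0,"ay":0,"az":0,"claw":0},{"dx":0,"dy":0,"dz":0,"ax":0,"ay":0,"az":0,"claw":0}]' | grep -E "t:|pos|force"
python3 -m inch '[{"dx":0,"dy":8,"dz":0,"ax":0,"ay":0,"az":0,"claw":0},{"dx":0,"dy":4,"dz":0,"ax":0,"ay":0,"az":0,"claw":0},{"dx":0,"dy":4,"dz":0,"ax":0,"ay":0,"az":0,"claw":0},{"dx":0,"dy":4,"dz":0,"ax":0,"ay":0,"az":0,"claw":0},{"dx":0,"dy":3,"dz":0,"ax":0,"ay":0,"az":0,"claw":0},{"dx":0,"dy":3,"dz":0,"ax":0,"ay":0,"az":0,"claw":0},{"dx":0,"dy":2,"dz":0,"ax":0,"ay":0,"az":0,"claw":0},{"dx":0,"dy":2,"dz":0,"ax":0,"ay":0,"az":0,"claw":0},{"dx":0,"dy":0,"dz":0,"ax":0,"ay":0,"az":0,"claw":0},{"dx":0,"dy":0,"dz":0,"ax":0,"ay":0,"az":0,"claw":0},{"dx":0,"dy":0,"dz":0,"ax":0,"ay":0,"az":0,"claw":0}]' | grep -E "t:|pos|force"
python3 - <<'E'
from h import *
b=snap("scene","pics/scene8.png");a=snap("top","pics/top8.png"); o=bot.observe();print(o['t'],o['tool_pos'],o['wrist_force'])
cv2.imwrite("pics/c8.png",np.hstack([cv2.resize(s["frame"][y0:y0+130,x0:x0+100,::-1],None,fx=4,fy=4,interpolation=cv2.INTER_CUBIC) for s,x0,y0 in((a,140,180),(b,240,80))]))
E
```

```text
t: 7.95
tool_pos: [0.567, 0.1601, 0.0941]
tcp_rot: [[0.965, -0.001, 0.263], [-0.263, -0.0, 0.965], [-0.001, -1.0, -0.001]]
wrist_force: [0.6, -0.1, 0.2]
t: 8.87
tool_pos: [0.5672, 0.1602, 0.0646]
tcp_rot: [[0.965, -0.0, 0.262], [-0.262, -0.0, 0.965], [-0.0, -1.0, -0.0]]
wrist_force: [-1.6, -0.6, 4.0]
8.9667 [0.5671905  0.16013135 0.0645617 ] [-2.1773362   0.58982166  4.08581411]
```

View pics/c8.png

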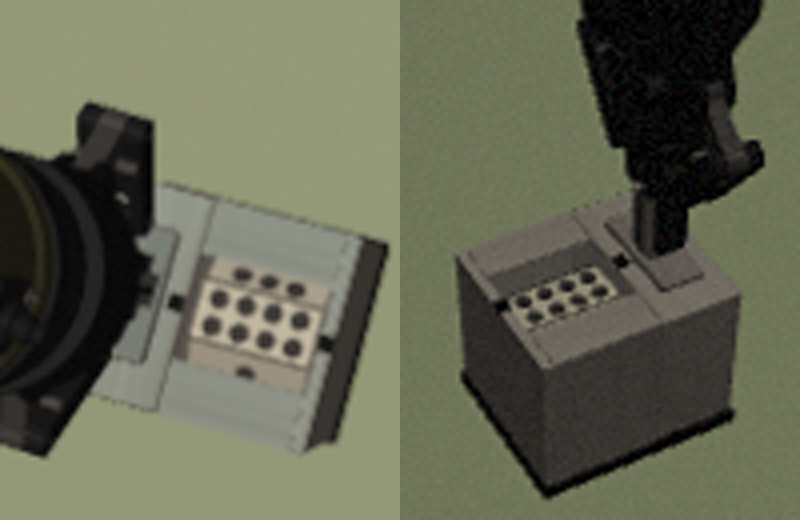

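Eight pips are on top and the single-pip face is next. One more press of the same kind, then a lift well clear.

```bash
python3 -m inch '[{"dx":0,"dy":-8,"dz":0,"ax":0,"ay":0,"az":0,"claw":0},{"dx":0,"dy":-10,"dz":0,"ax":0,"ay":0,"az":0,"claw":0},{"dx":0,"dy":-12,"dz":0,"ax":0,"ay":0,"az":0,"claw":0},{"dx":0,"dy":0,"dz":0,"ax":0,"ay":0,"az":0,"claw":0},{"dx":0,"dy":0,"dz":0,"ax":0,"ay":0,"az":0,"claw":0},{"dx":0,"dy":0,"dz":0,"ax":0,"ay":0,"az":0,"claw":0},{"dx":0,"dy":0,"dz":0,"ax":0,"ay":0,"az":0,"claw":0},{"dx":0,"dy":0,"dz":0,"ax":0,"ay":0,"az":0,"claw":0},{"dx":0,"dy":0,"dz":0,"ax":0,"ay":0,"az":0,"claw":0}]' | grep -E "t:|pos|force"
python3 -m inch '[{"dx":0,"dy":8,"dz":0,"ax":0,"ay":0,"az":0,"claw":0},{"dx":0,"dy":4,"dz":0,"ax":0,"ay":0,"az":0,"claw":0},{"dx":0,"dy":4,"dz":0,"ax":0,"ay":0,"az":0,"claw":0},{"dx":0,"dy":4,"dz":0,"ax":0,"ay":0,"az":0,"claw":0},{"dx":0,"dy":3,"dz":0,"ax":0,"ay":0,"az":0,"claw":0},{"dx":0,"dy":3,"dz":0,"ax":0,"ay":0,"az":0,"claw":0},{"dx":0,"dy":2,"dz":0,"ax":0,"ay":0,"az":0,"claw":0},{"dx":0,"dy":2,"dz":0,"ax":0,"ay":0,"az":0,"claw":0},{"dx":0,"dy":0,"dz":0,"ax":0,"ay":0,"az":0,"claw":0},{"dx":0,"dy":0,"dz":0,"ax":0,"ay":0,"az":0,"claw":0},{"dx":0,"dy":0,"dz":0,"ax":0,"ay":0,"az":0,"claw":0}]' | grep -E "t:|pos|force"
python3 -m inch '[{"dx":0,"dy":-8,"dz":0,"ax":0,"ay":0,"az":0,"claw":0},{"dx":0,"dy":-15,"dz":0,"ax":0,"ay":0,"az":0,"claw":0},{"dx":0,"dy":-20,"dz":0,"ax":0,"ay":0,"az":0,"claw":0},{"dx":0,"dy":-20,"dz":0,"ax":0,"ay":0,"az":0,"claw":0},{"dx":0,"dy":-20,"dz":0,"ax":0,"ay":0,"az":0,"claw":0},{"dx":0,"dy":-10,"dz":0,"ax":0,"ay":0,"az":0,"claw":0},{"dx":0,"dy":0,"dz":0,"ax":0,"ay":0,"az":0,"claw":0},{"dx":0,"dy":0,"dz":0,"ax":0,"ay":0,"az":0,"claw":0},{"dx":0,"dy":0,"dz":0,"ax":0,"ay":0,"az":0,"claw":0},{"dx":0,"dy":0,"dz":0,"ax":0,"ay":0,"az":0,"claw":0},{"dx":0,"dy":0,"dz":0,"ax":0,"ay":0,"az":0,"claw":0}]' | grep -E "t:|pos|force"
python3 - <<'E'
from h import *
b=snap("scene","pics/scene9.png");a=snap("top","pics/top9.png"); o=bot.observe();print(o['t'],o['tool_pos'],o['wrist_force'])
cv2.imwrite("pics/c9.png",np.hstack([cv2.resize(s["frame"][y0:y0+130,x0:x0+100,::-1],None,fx=4,fy=4,interpolation=cv2.INTER_CUBIC) for s,x0,y0 in((a,140,180),(b,240,80))]))
E
```

```text
t: 9.72
tool_pos: [0.5671, 0.1601, 0.0941]
tcp_rot: [[0.965, -0.001, 0.263], [-0.263, -0.0, 0.965], [-0.001, -1.0, -0.001]]
wrist_force: [-0.2, -0.8, 0.2]
t: 10.63
tool_pos: [0.5672, 0.1602, 0.0646]
tcp_rot: [[0.965, -0.0, 0.263], [-0.263, -0.0, 0.965], [-0.0, -1.0, -0.0]]
wrist_force: [-1.8, -0.7, 3.6]
t: 11.55
tool_pos: [0.5666, 0.16, 0.1563]
tcp_rot: [[0.965, -0.002, 0.262], [-0.262, -0.001, 0.965], [-0.002, -1.0, -0.001]]
wrist_force: [1.1, 0.3, 0.4]
11.65 [0.56695486 0.16009456 0.15681546] [ 0.22850847 -0.35332282 -0.09354416]
```

View pics/c9.png

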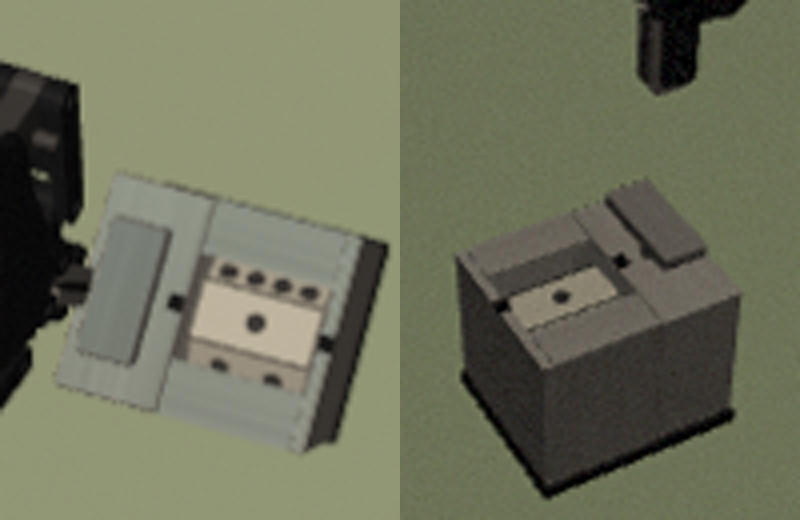

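The single pip is on top between the pointers, the button is up, and the fingers are clear. Handing in.

```bash
python3 - <<'E'
from h import *
a,b=cv2.imread("pics/top1.png"),cv2.imread("pics/top9.png")
for n,(x,y,w,h) in dict(jar=(240,115,50,55),slim=(345,215,80,75)).items(): print(n,cv2.absdiff(a[y:y+h,x:x+w],b[y:y+h,x:x+w]).mean())
print(bot.hand_in())
E
```

```text
jar 8.480848484848485
slim 8.920722222222222
the job is handed in; nothing more can be done
None
```

```bash
python3 - <<'E'
import cv2,numpy as np
a,b=cv2.imread("pics/top1.png"),cv2.imread("pics/top9.png")
print("bare",cv2.absdiff(a[330:400,300:400],b[330:400,300:400]).mean())
for i in(a,b):
    r=i.astype(int)[100:180,220:310]; print("lid",np.argwhere((r[...,2]>90)&(r[...,1]<50)).mean(0)+[100,220])
g=[cv2.cvtColor(i,6).astype(np.float32)[205:295,340:430] for i in(a,b)]; print("slim shift",cv2.phaseCorrelate(*g))
E
```

```text
bare 9.582761904761904
lid [135.84886128 261.07246377]
lid [135.94845361 261.11134021]
slim shift ((0.01204005227936733, 0.0017926471807996336), 0.9931606713047734)
```

The wide counter's drum now shows the single pip on top, and the job is handed in; no verdict was given. It started at six pips, and three full presses of the bar took it to 7, 8 and then 1. I lifted the closed fingers clear between presses and again at the end, finishing at about 11.7 s.

**Last checks:**
- **Wide counter:** in the last picture the single pip is centred between the pointers and the button is up. The wrist force is about zero, and the fingers are well above the counter.
- **Slim counter and jar:** comparing the first and last top pictures, the jar lid moved about 0.1 px and the slim counter about 0.01 px. A first, plain picture comparison just before the hand-in showed differences of about 8.5 to 8.9 grey levels. Bare worktop differs by 9.6, so that is image noise; I confirmed this only after handing in.

**A disagreement:** the real fingertips were about 27 mm higher than the reported tool position. The pictures showed it, and contact came at a reported height of about 0.081 m instead of 0.108 m. I therefore set the press depth from contact force and the drum pictures. I stopped about 16 mm below first contact, without driving the button against its stop.

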